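# Find the bowed engine cover on the surface plate

### The job

One of the three engine covers on the granite surface plate is bowed and rocks; the other two are true and sit solid. Find it by pressing down gently on an end of a cover and holding the pressure for a moment to feel whether that end goes down to the plate; once you have rocked the bowed one, lay it gently in the steel tray, level and right side up across the two rests, and let go. Leave the two true covers lying flat where they were on the plate, and disturb nothing else.

Things in the scene. Friction and masses are not known exactly. Their poses are not given: they have to be found in the camera images.
- plate: fixed granite surface plate: a grey stone slab 340 (x) x 380 (y) x 50 mm high, standing on the work surface, so its upper face is level, 50 mm above the work surface. Origin: centre of its underside; axes along its sides, z up.
- cover_a: one of three engine covers, alike from above: flat aluminium plate 130 (own x) x 64 mm (own y), rounded corners, four dark 7 mm bolt holes at the corners, upper face 10 mm above the origin. In its middle stands a grip rib 50 (own x) x 14 mm (own y), top 36 mm above the origin. Origin: centre of the underside, z up. Mass 0.28 to 0.44 kg. Exactly one of a, b, c is bowed, in any of the places.
- cover_b: another of the three covers, size as cover_a. Of all three: a true cover lies on its whole underside and does not move when an end is pressed; the bowed one rests level on the middle 40 mm of its length, both ends 3.5 mm clear of the plate.
- cover_c: another of the three covers, size as cover_a. Of all three: pressed 52 mm from the middle along own x with 2 to 3 N the bowed one rocks 0.078 rad (that spot goes down 2.5 mm, till the end meets the plate) and falls back level when let go.
- tray: fixed shallow open steel tray on the work surface: 220 (own x) x 150 (own y) x 30 mm high, walls and floor 3 mm. On its floor two rests: strips 8 mm wide (own x), 6 mm high, along own y from wall to wall, at 48 mm either side of the middle; a cover lies across them with its length along the tray's x, the bowed one's middle hanging between. Origin: centre of the underside, z up.
- socket: bystander: loose steel socket, upright ring 26 mm across, 32 mm high, near the far edge of the surface plate. Origin: centre of the underside.
- feeler: bystander: loose closed feeler gauge 16 x 90 (own y) x 10 mm lying near the far edge of the surface plate. Origin: centre of the underside.
- mug: bystander: red mug 80 mm across, 85 mm high, beyond the tray. Origin: centre of the underside.
- tape: bystander: ring of tape 90 mm across, 22 mm high. Origin: centre of the underside.
- driver: bystander: screwdriver lying left of the robot, handle to its own -x. Origin on its underside.
- marker: bystander: white marker pen 16 mm thick, about 120 mm long (own x), lying on the work surface left of the tray. Origin: on its underside.
- spray: bystander: spray can 60 mm across, 170 mm high, at the back. Origin: centre of the underside.
Mind the look-alikes: they are no part of the job. What is shaped like the cover_c but green is not meant.

How it is judged:
By the outcome, as a careful person would: the job done as asked, in the order asked, and still so for the second after the job is handed in, with the robot touching nothing.
It also fails if it takes over 67 s, if anything falls off the work surface, if the arm or the gripper's body presses on something with over 40 N, if the wrist force passes 120 N, or if a joint passes its speed limit or range.

### The arm

A 6-joint arm with a two-finger parallel gripper is mounted at the origin on the work surface. World frame = base frame: x ahead of the robot, y to its left, z up, the work surface at z = 0. Lengths are in mm, angles in rad, forces in N, time in s.
With the tool pointing down it reaches from about 325 to 900 mm from the base axis. Payload 6.1 kg.
Tool frame: the origin (TCP) lies midway between the tips of the shut fingers; the grasp point (between the pads) lies 19 mm behind it; z points along the fingers, y is the line along which they close (so a half turn about z gives the same grasp; the last joint's range is limited). The gripper opens to 87 mm and grips with 3 to 60 N. Pads are 19 mm wide; open, the fingers measure 117 mm over their backs; the gripper's body (75 mm by 190 mm) begins 51 mm behind the grasp point.
Start: joints at [1.202, 0.22, 1.526, -0, 1.395, -0.126], TCP at [150.262, 606.66, 222.538] pointing down, gripper open.
Joint ranges: [-2.98, 2.98], [-0.91, 2.08], [0.09, 2.57], [-1.24, 4.39], [0.2, 2.65], [-2.68, 2.68]. Speed limits (rad/s): [2.57, 2.57, 3.01, 3.14, 3.14, 3.14].

### API

Orientations are given as a unit quaternion [x, y, z, w].
In Python, from station import ctrl gives the robot as it stands.
- The arm moves only by the shell command python3 -m handwheel 'ROWS'. ROWS is JSON, a list of rows, each an object of numbers: "claw": the finger opening in mm, from 0 to 87; "tx", "ty", "tz": the shift along the tool's x, y, z in mm; "roll": the turn about the tool's z in degrees. In form: [{"claw": .., "tx": .., "ty": .., "tz": .., "roll": ..}, ...]. A call has 1 to 20 rows; each row shifts and turns the commanded pose from where the row before left it, along the tool's axes as they then stand; what a row does not reach is not made up. A row lasts 1/10 s, in which the tool goes at most 50 mm and 8.59 degrees, less where a joint would pass 70% of its speed; a pose out of reach is approached as far as the arm can. A call with a gripper value outside its range is refused whole. The fingers move at their own pace and stop on an object; the grip force is fixed at half the most. Time passes only in rows, so rows that do not move let the fingers close. It gives the time, the measured TCP pose, the force, the opening and the grip force at its end, in the units of the state.
- ctrl.observe(): the state, without advancing time (a new reading comes with each control period).
- ctrl.get_image(name): name is "side" or "top"; returns a dict with "color" (480x640x3 uint8, blue, green, red), "fx", "fy", "cx", "cy" (pixels), "world_to_cam" (4x4, takes a point from world to camera coordinates). Camera axes: x right, y down, z forward; pixel columns grow to the right and rows downward; lengths in mm; the calibration is good to about 2 mm. A picture is of the moment at which its call begins. There is no depth.
- ctrl.close_job(): hands the job in; it is judged then, once.
Trained networks look in the newest picture that a camera, given by its name, has taken for a name from the list of things; names that differ only in an ending like _2 or _b are one class to them, and where a whole thing is asked for, a point or a joint stands for the part that bears it (a point fixed in the world has none). Each returns a list of dicts, best first, with "confidence" (0 to 1); they miss things now and then, are a little off and sometimes report something else, mostly with a low value. They report only what shows in the picture. A call takes as long as a camera call. They do not tell look-alikes from the thing itself.
- ctrl.find_in(label, camera): "point" ([row, column] as shares, 0 to 1, of the picture: columns of its width, rows of its height, amid what is visible of it).
- ctrl.regions_of(label, camera): "mask" (480x640 bool, what is visible of it) and "point" ([row, column] as shares, 0 to 1, of the picture: columns of its width, rows of its height, amid what is visible of it).
The state is a dict: "t": time; "qpos": joint angles; "qd": joint speeds; "tau": joint torques, N m; "tcp_pos": TCP position; "orientation": TCP orientation; "contact_force": force on the tool from outside, world axes, zero at the start; "torque": the same for the moment, N m; "finger_gap": finger opening in mm; "finger_force": force on a finger pad.
Only numpy, scipy, OpenCV 4.12 (cv2) and the standard library are available. Lean on these libraries where they do the work, as an engineer would, in place of code of your own. Each camera call takes 0.05 s, during which the arm holds its last target. There are 200 camera calls.

## Working session

There is one attempt and no reset: what is moved stays moved. The work goes in short steps, Python scripts to look and compute and a shell command to move; the robot and the scene stay as the last step left them, time stands still between calls to the robot, and variables do not carry over. Pictures are saved under pics/ and viewed, at most 10 in all, crops included, and the job is handed in when it is done.

```bash
mkdir -p pics; cat > h.py <<'E'
import numpy as np,cv2
from station import ctrl
def P(im):
    K=np.array([[im['fx'],0,im['cx']],[0,im['fy'],im['cy']],[0,0,1]]);return K,np.array(im['world_to_cam'])
def onz(im,u,v,z):
    K,T=P(im);R=T[:3,:3];t=T[:3,3];c=-R.T@t;d=R.T@np.linalg.inv(K)@np.array([u,v,1]);return c+d*(z-c[2])/d[2]
def proj(im,p):
    K,T=P(im);q=K@(T[:3,:3]@np.array(p,float)+T[:3,3]);return q[:2]/q[2]
E
python3 - <<'E'
from h import *
ims={}
for c in('top','side'):
    im=ctrl.get_image(c);ims[c]=im;cv2.imwrite(f'pics/{c}0.png',im['color'])
    print(c,(-im['world_to_cam'][:3,:3].T@im['world_to_cam'][:3,3]).round())
    for l in('cover_a','tray','plate'):
        for r in ctrl.regions_of(l,c):
            m=r['mask'].astype('uint8');pts=cv2.findNonZero(m)
            print(l,round(r['confidence'],2),[round(r['point'][1]*640),round(r['point'][0]*480)],m.sum(),cv2.minAreaRect(pts) if pts is not None else '')
s=ctrl.observe();print(s['t'],s['tcp_pos'],s['orientation'],s['contact_force'],s['finger_gap'])
E
```

```text
top [ 402.   19. 1244.]
cover_a 0.9 [447, 222] 1399 ((443.49993896484375, 223.49998474121094), (27.435745239257812, 53.457279205322266), 8.130102157592773)
cover_a 0.75 [520, 184] 1352 ((523.53173828125, 185.98704528808594), (52.290679931640625, 27.697568893432617), 22.833654403686523)
cover_a 0.69 [350, 207] 1408 ((349.90411376953125, 205.16375732421875), (27.078479766845703, 54.126670837402344), 1.7357046604156494)
cover_a 0.67 [464, 344] 1443 ((468.2744445800781, 343.8768615722656), (28.162784576416016, 53.2205810546875), 60.64224624633789)
cover_a 0.66 [395, 210] 1397 ((396.7884521484375, 208.0576934814453), (26.671794891357422, 53.1474723815918), 11.309932708740234)
tray 0.85 [218, 221] 5374 ((219.4505615234375, 222.41836547851562), (63.05693054199219, 88.10848236083984), 4.830420017242432)
plate 0.86 [405, 228] 16213 ((396.947021484375, 214.9061279296875), (155.5950469970703, 137.35821533203125), 7.431407928466797)
plate 0.18 [444, 225] 1401 ((443.3838806152344, 223.6075897216797), (27.047409057617188, 53.10588455200195), 8.53076457977295)
side [ 288. 1215. 1074.]
cover_a 0.85 
[... 348 characters left out ...]
2607422), 9.462322235107422)
cover_a 0.63 [319, 203] 684 ((314.6058654785156, 203.0235137939453), (45.0130729675293, 16.920578002929688), 12.528807640075684)
cover_a 0.59 [315, 156] 437 ((315.3941345214844, 157.37646484375), (16.052854537963867, 33.51575469970703), 49.398704528808594)
tray 0.72 [289, 326] 5134 ((289.31048583984375, 324.3718566894531), (98.56735229492188, 56.676231384277344), 12.26477336883545)
plate 0.85 [324, 219] 8357 ((314.3359375, 213.7996826171875), (136.36572265625, 93.86602783203125), 11.592175483703613)
0.4 [150.22882393 606.5856167  222.38401056] [ 1.21112813e-01  9.92638740e-01 -1.29097434e-04 -4.37841598e-05] [-0.48269438  0.68765741 -0.65585622] 86.93886210882329
```

View pics/top0.png

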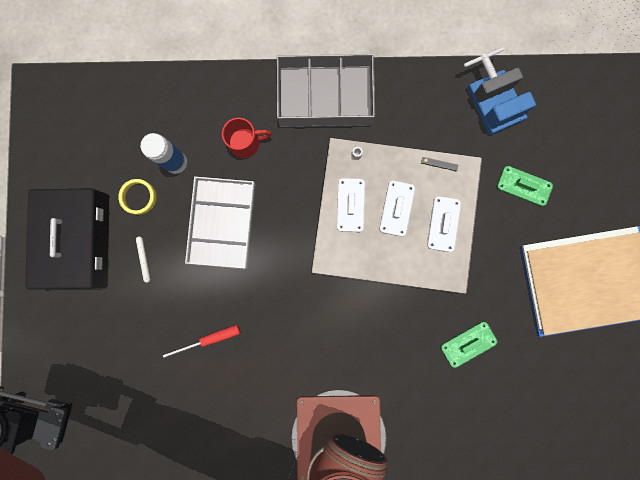

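View pics/side0.png

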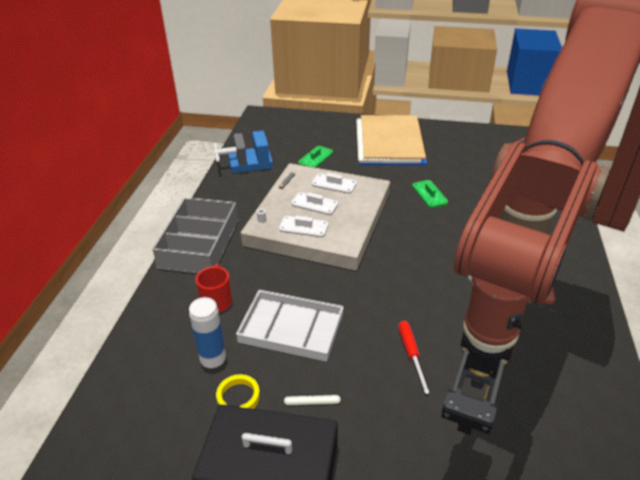

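Top picture: three silver-white covers on the plate at (350,206), (397,208) and (444,223). The green look-alikes at (525,186) and (470,344) are off the plate and the wrong colour, so they aren't meant. The tray is at (220,222). Next I work out the poses and confirm with a crop.

```bash
python3 - <<'E'
from h import *
from scipy.optimize import least_squares
top=ctrl.get_image('top');side=ctrl.get_image('side')
C=top['color'];cv2.imwrite('pics/crop1.png',cv2.resize(C[130:300,170:490],None,fx=2.5,fy=2.5,interpolation=cv2.INTER_CUBIC))
def tri(a,b):
    return least_squares(lambda p:np.r_[proj(top,p)-a,proj(side,p)-b],[600,0,50]).x
ctrl.get_image('top');rt=ctrl.regions_of('cover_a','top');tt=ctrl.regions_of('tray','top')
ctrl.get_image('side');rs=ctrl.regions_of('cover_a','side')
def cen(m):
    M=cv2.moments(m.astype('uint8'),True);return np.array([M['m10']/M['m00'],M['m01']/M['m00']])
cs=[cen(r['mask']) for r in rs]
def pose(m,z):
    ps=cv2.findNonZero(m.astype('uint8')).reshape(-1,2)
    w=np.array([onz(top,u,v,z)[:2] for u,v in ps]).astype('float32')
    (c,(a,b),ang)=cv2.minAreaRect(w)
    if b>a: ang+=90;a,b=b,a
    cov=np.linalg.eigh(np.cov(w.T))[1][:,1]
    return np.round(c,1),w.mean(0).round(1),round(a),round(b),round((ang+90)%180-90,1),round((np.degrees(np.arctan2(cov[1],cov[0]))+90)%180-90,1)
for r in rt:
    c=cen(r['mask']);best=min((np.abs(least_squares(lambda p:np.r_[proj(top,p)-c,proj(side,p)-s],[600,0,50]).fun).max(),i) for i,s in enumerate(cs))
    print(c.round(),'tri',tri(c,cs[best[1]]).round(1),round(best[0],1),'z60:',pose(r['mask'],60))
print('tray',pose(tt[0]['mask'],30))
# tray rim/ rests corner check by hand: rest line pixels
for n,u,v in [('rest1L',194,203),('rest1R',250,208),('rest2L',190,240),('rest2R',247,243)]: print(n,onz(top,u,v,9).round(1))
E
```

```text
[443. 224.] tri [ 523.2 -265.3   57.5] 0.1 z60: (array([ 523.2, -264.6]), array([ 523.3, -264.7], dtype=float32), 132, 68, -10.4, np.float64(-10.5))
[350. 205.] tri [573.6 -39.1  53.9] 0.4 z60: (array([574.5, -37.8]), array([573.6, -38.7], dtype=float32), 131, 64, -1.1, np.float64(-2.0))
[524. 185.] tri [ 625.  -487.5    4. ] 0.1 z60: (array([ 615.3, -464.8]), array([ 615.2, -464.6], dtype=float32), 128, 65, 66.9, np.float64(67.0))
[469. 344.] tri [ 225.8 -331.6    3.7] 0.0 z60: (array([ 234.1, -315.9]), array([ 234. , -315.7], dtype=float32), 126, 66, -62.2, np.float64(-61.6))
[396. 208.] tri [ 564.3 -151.6   56.4] 0.1 z60: (array([ 564.1, -151. ]), array([ 563.7, -151.1], dtype=float32), 131, 65, -13.2, np.float64(-12.7))
[220. 222.] tri [511.  233.4 275.5] 0.1 z60: (array([536.4, 281.2]), array([535.6, 281.2], dtype=float32), 214, 153, -5.9, np.float64(-4.9))
tray (array([539.5, 287.7]), array([538.4, 287.5], dtype=float32), 221, 158, -5.8, np.float64(-6.1))
rest1L [591.3 358.7   9. ]
rest1R [576.3 215.3   9. ]
rest2L [496.5 368.2   9. ]
rest2R [486.8 223.1   9. ]
```

View pics/crop1.png

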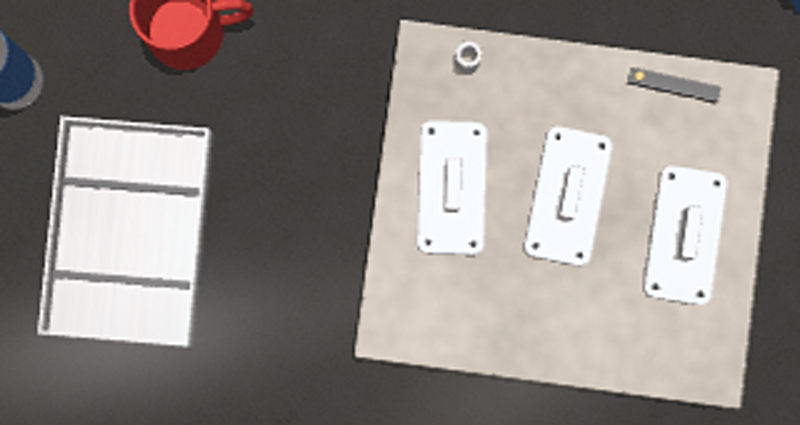

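The crop confirms it: silver covers at crop (453,188), (568,197) and (686,235), with the empty tray at (125,230). I'll go to the near end of the first cover with the fingers shut.

```bash
python3 -m handwheel '[{"claw":0,"tx":-32,"ty":-33.4},{"claw":0,"tx":-32,"ty":-33.4},{"claw":0,"tx":-32,"ty":-33.4},{"claw":0,"tx":-32,"ty":-33.4},{"claw":0,"tx":-32,"ty":-33.4},{"claw":0,"tx":-32,"ty":-33.4},{"claw":0,"tx":-32,"ty":-33.4},{"claw":0,"tx":-32,"ty":-33.4},{"claw":0,"tx":-32,"ty":-33.4},{"claw":0,"tx":-32,"ty":-33.4},{"claw":0,"tx":-32,"ty":-33.4},{"claw":0,"tx":-32,"ty":-33.4},{"claw":0,"tx":-32,"ty":-33.4},{"claw":0,"tx":-32,"ty":-33.4},{"claw":0,"tx":-32,"ty":-33.4},{"claw":0,"tx":-32,"ty":-33.4},{"claw":0,"tz":40},{"claw":0,"tz":40},{"claw":0,"tz":40},{"claw":0,"tz":20}]'
```

```text
invalid input
```

```bash
python3 -m handwheel '[{"claw":0,"tx":-32,"ty":-33.4,"tz":0,"roll":0},{"claw":0,"tx":-32,"ty":-33.4,"tz":0,"roll":0},{"claw":0,"tx":-32,"ty":-33.4,"tz":0,"roll":0},{"claw":0,"tx":-32,"ty":-33.4,"tz":0,"roll":0},{"claw":0,"tx":-32,"ty":-33.4,"tz":0,"roll":0},{"claw":0,"tx":-32,"ty":-33.4,"tz":0,"roll":0},{"claw":0,"tx":-32,"ty":-33.4,"tz":0,"roll":0},{"claw":0,"tx":-32,"ty":-33.4,"tz":0,"roll":0},{"claw":0,"tx":-32,"ty":-33.4,"tz":0,"roll":0},{"claw":0,"tx":-32,"ty":-33.4,"tz":0,"roll":0},{"claw":0,"tx":-32,"ty":-33.4,"tz":0,"roll":0},{"claw":0,"tx":-32,"ty":-33.4,"tz":0,"roll":0},{"claw":0,"tx":-32,"ty":-33.4,"tz":0,"roll":0},{"claw":0,"tx":-32,"ty":-33.4,"tz":0,"roll":0},{"claw":0,"tx":-32,"ty":-33.4,"tz":0,"roll":0},{"claw":0,"tx":-32,"ty":-33.4,"tz":0,"roll":0},{"claw":0,"tx":0,"ty":0,"tz":40,"roll":0},{"claw":0,"tx":0,"ty":0,"tz":40,"roll":0},{"claw":0,"tx":0,"ty":0,"tz":40,"roll":0},{"claw":0,"tx":0,"ty":0,"tz":20,"roll":0}]'
```

```text
t: 2.75
tcp_pos: [516.3, -34.9, 78.8]
orientation: [0.121, 0.993, 0.0, -0.003]
contact_force: [-0.3, 0.3, -0.0]
finger_gap: 0.5
finger_force: 0.0
```

```bash
python3 -m handwheel '[{"claw":0,"tx":-5,"ty":0,"tz":8,"roll":0},{"claw":0,"tx":0,"ty":0,"tz":7,"roll":0},{"claw":0,"tx":0,"ty":0,"tz":0,"roll":0},{"claw":0,"tx":0,"ty":0,"tz":0,"roll":0}]'; python3 -c "
from station import ctrl
s=ctrl.observe();print(s['tcp_pos'],s['contact_force'],s['torque'])"
```

```text
t: 3.15
tcp_pos: [524.7, -36.5, 68.9]
orientation: [0.121, 0.993, -0.0, 0.001]
contact_force: [-0.2, 0.6, 0.5]
finger_gap: 0.5
finger_force: 0.0
[524.71082364 -36.53802041  68.87965729] [-0.23758535  0.60620752  0.51438871] [-0.04621633  0.02184248 -0.01017252]
```

```bash
python3 -m handwheel '[{"claw":0,"tx":3,"ty":0,"tz":5,"roll":0},{"claw":0,"tx":0,"ty":0,"tz":0,"roll":0},{"claw":0,"tx":0,"ty":0,"tz":0,"roll":0}]'; for i in 1 2 3; do python3 -m handwheel '[{"claw":0,"tx":0,"ty":0,"tz":0.7,"roll":0},{"claw":0,"tx":0,"ty":0,"tz":0,"roll":0}]' | grep -E "tcp|contact"; done
```

```text
t: 3.45
tcp_pos: [520.7, -35.6, 62.8]
orientation: [0.121, 0.993, -0.0, 0.0]
contact_force: [-0.3, 0.2, 0.8]
finger_gap: 0.1
finger_force: 0.0
tcp_pos: [520.8, -35.6, 62.0]
contact_force: [0.3, 0.7, 0.4]
tcp_pos: [520.7, -35.6, 61.1]
contact_force: [0.0, 0.4, 0.0]
tcp_pos: [520.8, -35.7, 60.4]
contact_force: [-0.1, -0.0, 1.3]
```

```bash
python3 -m handwheel '[{"claw":0,"tx":0,"ty":0,"tz":0.5,"roll":0},{"claw":0,"tx":0,"ty":0,"tz":0,"roll":0},{"claw":0,"tx":0,"ty":0,"tz":0,"roll":0}]' | grep -E "t:|tcp|contact"; python3 -m handwheel '[{"claw":0,"tx":0,"ty":0,"tz":0.3,"roll":0},{"claw":0,"tx":0,"ty":0,"tz":0,"roll":0},{"claw":0,"tx":0,"ty":0,"tz":0,"roll":0}]' | grep -E "t:|tcp|contact"
```

```text
t: 4.35
tcp_pos: [520.8, -35.7, 60.4]
contact_force: [-1.6, 0.8, 5.1]
t: 4.65
tcp_pos: [520.8, -35.7, 60.4]
contact_force: [-3.2, -0.6, 8.2]
```

The first cover is solid: z stays at 60.4 while the force rises to 8 N. On to the middle one.

```bash
python3 -m handwheel '[{"claw":0,"tx":0,"ty":0,"tz":-5,"roll":0},{"claw":0,"tx":0,"ty":0,"tz":-20,"roll":0},{"claw":0,"tx":-6,"ty":-34,"tz":0,"roll":0},{"claw":0,"tx":-6,"ty":-34,"tz":0,"roll":0},{"claw":0,"tx":-6,"ty":-34,"tz":0,"roll":0},{"claw":0,"tx":0,"ty":0,"tz":12,"roll":0},{"claw":0,"tx":0,"ty":0,"tz":8,"roll":0},{"claw":0,"tx":0,"ty":0,"tz":0,"roll":0},{"claw":0,"tx":0,"ty":0,"tz":0,"roll":0},{"claw":0,"tx":0,"ty":0,"tz":0,"roll":0}]' | grep -E "t:|tcp|contact"; python3 -m handwheel '[{"claw":0,"tx":0,"ty":0,"tz":1.5,"roll":0},{"claw":0,"tx":0,"ty":0,"tz":0,"roll":0},{"claw":0,"tx":0,"ty":0,"tz":0,"roll":0}]' | grep -E "t:|tcp|contact"
```

```text
t: 5.65
tcp_pos: [513.9, -138.1, 64.8]
contact_force: [-0.0, 0.2, 0.9]
t: 5.95
tcp_pos: [513.8, -138.8, 63.3]
contact_force: [-0.4, 1.1, 0.6]
```

```bash
python3 -m handwheel '[{"claw":0,"tx":0,"ty":0,"tz":2.3,"roll":0},{"claw":0,"tx":0,"ty":0,"tz":0,"roll":0},{"claw":0,"tx":0,"ty":0,"tz":0,"roll":0}]' | grep -E "t:|tcp|contact"; python3 -m handwheel '[{"claw":0,"tx":0,"ty":0,"tz":0.7,"roll":0},{"claw":0,"tx":0,"ty":0,"tz":0,"roll":0},{"claw":0,"tx":0,"ty":0,"tz":0,"roll":0}]' | grep -E "t:|tcp|contact"
```

```text
t: 6.25
tcp_pos: [513.5, -139.0, 60.7]
contact_force: [-0.5, 0.0, -0.5]
t: 6.55
tcp_pos: [513.8, -139.1, 60.4]
contact_force: [-0.7, 0.3, 3.5]
```

```bash
python3 -m handwheel '[{"claw":0,"tx":0,"ty":0,"tz":0.3,"roll":0},{"claw":0,"tx":0,"ty":0,"tz":0,"roll":0},{"claw":0,"tx":0,"ty":0,"tz":0,"roll":0},{"claw":0,"tx":0,"ty":0,"tz":0,"roll":0}]' | grep -E "t:|tcp|contact"
```

```text
t: 6.95
tcp_pos: [513.8, -139.1, 60.4]
contact_force: [-2.3, 1.3, 5.3]
```

The middle cover is solid too. Next I rock the third one to confirm.

```bash
python3 -m handwheel '[{"claw":0,"tx":0,"ty":0,"tz":-5,"roll":0},{"claw":0,"tx":0,"ty":0,"tz":-20,"roll":0},{"claw":0,"tx":4,"ty":-41,"tz":0,"roll":0},{"claw":0,"tx":4,"ty":-41,"tz":0,"roll":0},{"claw":0,"tx":4.5,"ty":-41,"tz":0,"roll":0},{"claw":0,"tx":0,"ty":0,"tz":12,"roll":0},{"claw":0,"tx":0,"ty":0,"tz":8,"roll":0},{"claw":0,"tx":0,"ty":0,"tz":0,"roll":0},{"claw":0,"tx":0,"ty":0,"tz":0,"roll":0},{"claw":0,"tx":0,"ty":0,"tz":0,"roll":0}]' | grep -E "t:|tcp|contact"; python3 -m handwheel '[{"claw":0,"tx":0,"ty":0,"tz":3.5,"roll":0},{"claw":0,"tx":0,"ty":0,"tz":0,"roll":0},{"claw":0,"tx":0,"ty":0,"tz":0,"roll":0}]' | grep -E "t:|tcp|contact"; python3 -m handwheel '[{"claw":0,"tx":0,"ty":0,"tz":0.9,"roll":0},{"claw":0,"tx":0,"ty":0,"tz":0,"roll":0},{"claw":0,"tx":0,"ty":0,"tz":0,"roll":0}]' | grep -E "t:|tcp|contact"
```

```text
t: 7.95
tcp_pos: [472.5, -254.5, 65.0]
contact_force: [-0.2, -0.3, -0.4]
t: 8.25
tcp_pos: [472.0, -255.1, 61.4]
contact_force: [0.2, 0.3, -0.5]
t: 8.55
tcp_pos: [472.0, -255.4, 60.5]
contact_force: [0.2, -0.7, 0.7]
```

```bash
python3 -m handwheel '[{"claw":0,"tx":0,"ty":0,"tz":0.8,"roll":0},{"claw":0,"tx":0,"ty":0,"tz":0,"roll":0},{"claw":0,"tx":0,"ty":0,"tz":0,"roll":0}]' | grep -E "t:|tcp|contact"; python3 -m handwheel '[{"claw":0,"tx":0,"ty":0,"tz":0.8,"roll":0},{"claw":0,"tx":0,"ty":0,"tz":0,"roll":0},{"claw":0,"tx":0,"ty":0,"tz":0,"roll":0}]' | grep -E "t:|tcp|contact"
```

```text
t: 8.85
tcp_pos: [471.9, -255.4, 59.9]
contact_force: [-2.5, 1.4, 2.4]
t: 9.15
tcp_pos: [471.6, -255.4, 58.8]
contact_force: [-3.4, 0.0, 4.3]
```

```bash
python3 -m handwheel '[{"claw":0,"tx":0,"ty":0,"tz":0.8,"roll":0},{"claw":0,"tx":0,"ty":0,"tz":0,"roll":0},{"claw":0,"tx":0,"ty":0,"tz":0,"roll":0},{"claw":0,"tx":0,"ty":0,"tz":0,"roll":0}]' | grep -E "t:|tcp|contact"; python3 -m handwheel '[{"claw":0,"tx":0,"ty":0,"tz":0.3,"roll":0},{"claw":0,"tx":0,"ty":0,"tz":0,"roll":0},{"claw":0,"tx":0,"ty":0,"tz":0,"roll":0},{"claw":0,"tx":0,"ty":0,"tz":0,"roll":0},{"claw":0,"tx":0,"ty":0,"tz":0,"roll":0}]' | grep -E "t:|tcp|contact"
```

```text
t: 9.55
tcp_pos: [471.8, -255.4, 58.3]
contact_force: [-4.8, 0.7, 6.3]
t: 10.05
tcp_pos: [471.8, -255.4, 58.3]
contact_force: [-5.0, 1.8, 8.9]
```

It rocks: that end went down from 60.4 to 58.3 and stopped. The third cover is the bowed one, so I release gently and go over the rib.

```bash
python3 -m handwheel '[{"claw":0,"tx":0,"ty":0,"tz":-0.4,"roll":0},{"claw":0,"tx":0,"ty":0,"tz":0,"roll":0},{"claw":0,"tx":0,"ty":0,"tz":0,"roll":0},{"claw":0,"tx":0,"ty":0,"tz":0,"roll":0},{"claw":0,"tx":0,"ty":0,"tz":-1,"roll":0},{"claw":0,"tx":0,"ty":0,"tz":-1,"roll":0},{"claw":0,"tx":0,"ty":0,"tz":-1.5,"roll":0},{"claw":0,"tx":0,"ty":0,"tz":-5,"roll":0},{"claw":0,"tx":0,"ty":0,"tz":-20,"roll":0},{"claw":44,"tx":0,"ty":0,"tz":-25,"roll":0},{"claw":44,"tx":-26,"ty":1.7,"tz":0,"roll":0},{"claw":44,"tx":-26,"ty":1.7,"tz":0,"roll":0},{"claw":44,"tx":0,"ty":0,"tz":0,"roll":-3.4},{"claw":44,"tx":0,"ty":0,"tz":0,"roll":0},{"claw":44,"tx":0,"ty":0,"tz":0,"roll":0}]'
python3 - <<'E'
from h import *
im=ctrl.get_image('side');cv2.imwrite('pics/s1.png',cv2.resize(im['color'][130:250,240:400],None,fx=4.5,fy=4.5,interpolation=cv2.INTER_CUBIC))
E
```

```text
t: 11.55
tcp_pos: [523.0, -264.3, 111.4]
orientation: [0.092, 0.996, 0.0, -0.0]
contact_force: [0.1, 0.4, 0.1]
finger_gap: 39.7
finger_force: 0.0
```

View pics/s1.png

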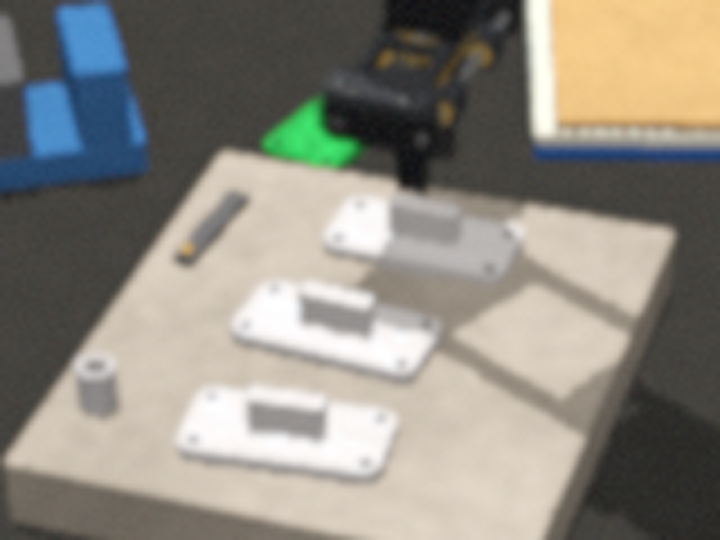

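The crop shows the three covers lying flat, with the fingers (410,180) above the rib (425,215) of the third cover. A quick projection check before going down.

```bash
python3 - <<'E'
from h import *
im=ctrl.get_image('side')
for p in [(523,-264.5,111),(523,-264.5,86),(523,-264.5,73)]: print(p,((proj(im,p)-[240,130])*4.5).round())
a=np.radians(-10.5);d=np.array([np.cos(a),np.sin(a)])
for s in(-25,25): print(s,((proj(im,[*(np.array([523.,-264.5])+s*d),86])-[240,130])*4.5).round())
print(ctrl.observe()['tcp_pos'])
E
```

```text
(523, -264.5, 111) [423. 173.]
(523, -264.5, 86) [423. 204.]
(523, -264.5, 73) [423. 219.]
-25 [458. 210.]
25 [389. 197.]
[ 522.8241462  -264.40613768  111.50729482]
```

```bash
python3 -m handwheel '[{"claw":44,"tx":0,"ty":0,"tz":20,"roll":0},{"claw":44,"tx":0,"ty":0,"tz":15,"roll":0},{"claw":44,"tx":0,"ty":0,"tz":10,"roll":0},{"claw":44,"tx":0,"ty":0,"tz":0,"roll":0},{"claw":44,"tx":0,"ty":0,"tz":0,"roll":0},{"claw":10,"tx":0,"ty":0,"tz":0,"roll":0},{"claw":5,"tx":0,"ty":0,"tz":0,"roll":0},{"claw":5,"tx":0,"ty":0,"tz":0,"roll":0},{"claw":5,"tx":0,"ty":0,"tz":0,"roll":0},{"claw":5,"tx":0,"ty":0,"tz":0,"roll":0},{"claw":5,"tx":0,"ty":0,"tz":0,"roll":0}]'
```

```text
t: 12.75
tcp_pos: [523.4, -264.7, 66.9]
orientation: [0.092, 0.996, -0.0, 0.0]
contact_force: [0.0, 0.2, 0.2]
finger_gap: 13.9
finger_force: 30.0
```

```bash
python3 -m handwheel '[{"claw":5,"tx":0,"ty":0,"tz":-4,"roll":0},{"claw":5,"tx":0,"ty":0,"tz":-15,"roll":0},{"claw":5,"tx":0,"ty":0,"tz":-30,"roll":0},{"claw":5,"tx":0,"ty":0,"tz":-30,"roll":0},{"claw":5,"tx":0,"ty":0,"tz":-15,"roll":0},{"claw":5,"tx":6.2,"ty":25,"tz":0,"roll":0},{"claw":5,"tx":6.2,"ty":40,"tz":0,"roll":0},{"claw":5,"tx":6.2,"ty":41,"tz":0,"roll":0},{"claw":5,"tx":6.2,"ty":41,"tz":0,"roll":0},{"claw":5,"tx":6.2,"ty":41,"tz":0,"roll":0},{"claw":5,"tx":6.2,"ty":41,"tz":0,"roll":0},{"claw":5,"tx":6.2,"ty":41,"tz":0,"roll":0},{"claw":5,"tx":6.2,"ty":41,"tz":0,"roll":0},{"claw":5,"tx":6.2,"ty":41,"tz":0,"roll":0},{"claw":5,"tx":6.2,"ty":41,"tz":0,"roll":0},{"claw":5,"tx":6.2,"ty":41,"tz":0,"roll":0},{"claw":5,"tx":6.2,"ty":41,"tz":0,"roll":0},{"claw":5,"tx":6.2,"ty":41,"tz":0,"roll":0},{"claw":5,"tx":6.2,"ty":30,"tz":0,"roll":0},{"claw":5,"tx":0,"ty":0,"tz":0,"roll":-4.6}]'; python3 -m handwheel '[{"claw":5,"tx":0,"ty":0,"tz":30,"roll":0},{"claw":5,"tx":0,"ty":0,"tz":30,"roll":0},{"claw":5,"tx":0,"ty":0,"tz":0,"roll":0},{"claw":5,"tx":0,"ty":0,"tz":0,"roll":0}]'
python3 - <<'E'
from h import *
ims={c:ctrl.get_image(c) for c in('side','top')}
S=cv2.resize(ims['side']['color'][250:390,210:370],None,fx=2.5,fy=2.5);T=cv2.resize(ims['top']['color'][150:290,160:320],None,fx=2.5,fy=2.5)
cv2.imwrite('pics/p2.png',np.hstack([S,T]))
im=ims['side']
# tray model projected at candidate pose, side rim corners (crop px)
a=np.radians(-6);R=np.array([[np.cos(a),-np.sin(a)],[np.sin(a),np.cos(a)]])
for x,y in[(110,75),(110,-75),(-110,75),(-110,-75)]:
    w=R@[x,y]+[539,290];print((x,y),((proj(im,[*w,30])-[210,250])*2.5).round(),((proj(ims['top'],[*w,30])-[160,150])*2.5).round()+[400,0])
E
```

```text
t: 14.75
tcp_pos: [536.4, 292.2, 160.5]
orientation: [0.049, 0.999, 0.001, -0.0]
contact_force: [-0.0, -0.2, -4.0]
finger_gap: 13.6
finger_force: 30.0
t: 15.15
tcp_pos: [536.8, 287.8, 100.2]
orientation: [0.052, 0.999, -0.0, -0.001]
contact_force: [0.8, 0.5, -3.2]
finger_gap: 13.7
finger_force: 30.0
(110, 75) [ 66. 209.] [485.  66.]
(110, -75) [123. 100.] [633.  79.]
(-110, 75) [292. 258.] [461. 283.]
(-110, -75) [333. 142.] [610. 296.]
```

View pics/p2.png

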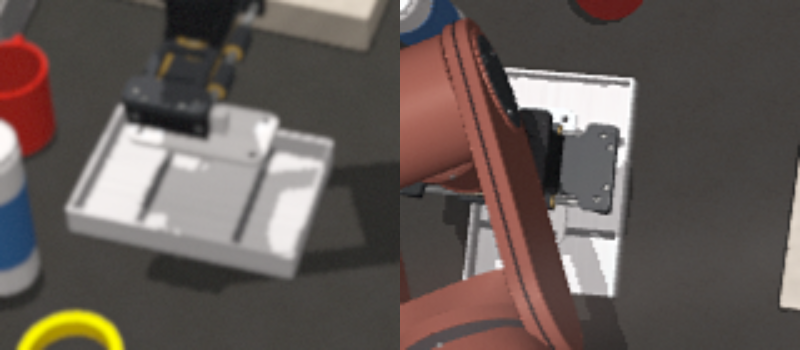

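Projected tray corners match the picture to about 1 mm: side (66,209) and (333,142), top (633,79). The cover hangs level and lengthwise. I'll lower it.

```bash
python3 -m handwheel '[{"claw":5,"tx":-2,"ty":2.4,"tz":15,"roll":0},{"claw":5,"tx":0,"ty":0,"tz":25,"roll":0},{"claw":5,"tx":0,"ty":0,"tz":17,"roll":0},{"claw":5,"tx":0,"ty":0,"tz":8,"roll":0},{"claw":5,"tx":0,"ty":0,"tz":4,"roll":0},{"claw":5,"tx":0,"ty":0,"tz":0,"roll":0},{"claw":5,"tx":0,"ty":0,"tz":0,"roll":0}]' | grep -E "t:|tcp|contact"; python3 -m handwheel '[{"claw":5,"tx":0,"ty":0,"tz":2,"roll":0},{"claw":5,"tx":0,"ty":0,"tz":0,"roll":0},{"claw":5,"tx":0,"ty":0,"tz":0,"roll":0}]' | grep -E "t:|tcp|contact"
```

```text
t: 15.95
tcp_pos: [540.5, 290.6, 32.5]
contact_force: [0.0, -0.6, -3.2]
t: 16.25
tcp_pos: [540.0, 290.4, 30.0]
contact_force: [-0.0, -0.6, -3.6]
```

```bash
python3 -m handwheel '[{"claw":5,"tx":0,"ty":0,"tz":1.5,"roll":0},{"claw":5,"tx":0,"ty":0,"tz":1,"roll":0},{"claw":5,"tx":0,"ty":0,"tz":0,"roll":0},{"claw":5,"tx":0,"ty":0,"tz":0,"roll":0}]' | grep -E "t:|tcp|contact"; python3 -m handwheel '[{"claw":5,"tx":0,"ty":0,"tz":0.8,"roll":0},{"claw":5,"tx":0,"ty":0,"tz":0,"roll":0},{"claw":5,"tx":0,"ty":0,"tz":0,"roll":0}]' | grep -E "t:|tcp|contact"; python3 -m handwheel '[{"claw":5,"tx":0,"ty":0,"tz":0.8,"roll":0},{"claw":5,"tx":0,"ty":0,"tz":0,"roll":0},{"claw":5,"tx":0,"ty":0,"tz":0,"roll":0}]' | grep -E "t:|tcp|contact"
```

```text
t: 16.65
tcp_pos: [539.7, 290.2, 27.0]
contact_force: [-1.3, -0.8, -3.5]
t: 16.95
tcp_pos: [539.8, 290.3, 26.3]
contact_force: [0.1, -0.1, -2.9]
t: 17.25
tcp_pos: [539.7, 290.3, 25.5]
contact_force: [0.4, -0.6, -3.3]
```

```bash
python3 -m handwheel '[{"claw":5,"tx":0,"ty":0,"tz":0.7,"roll":0},{"claw":5,"tx":0,"ty":0,"tz":0,"roll":0},{"claw":5,"tx":0,"ty":0,"tz":0,"roll":0}]' | grep -E "t:|tcp|contact"; python3 -m handwheel '[{"claw":5,"tx":0,"ty":0,"tz":0.7,"roll":0},{"claw":5,"tx":0,"ty":0,"tz":0,"roll":0},{"claw":5,"tx":0,"ty":0,"tz":0,"roll":0}]' | grep -E "t:|tcp|contact"
```

```text
t: 17.55
tcp_pos: [539.7, 290.3, 24.8]
contact_force: [-0.4, 0.3, -3.7]
t: 17.85
tcp_pos: [539.8, 290.3, 24.1]
contact_force: [-0.6, 0.4, -3.4]
```

```bash
python3 -m handwheel '[{"claw":5,"tx":0,"ty":0,"tz":0.6,"roll":0},{"claw":5,"tx":0,"ty":0,"tz":0,"roll":0},{"claw":5,"tx":0,"ty":0,"tz":0,"roll":0}]' | grep -E "t:|tcp|contact"; python3 -m handwheel '[{"claw":5,"tx":0,"ty":0,"tz":0.4,"roll":0},{"claw":5,"tx":0,"ty":0,"tz":0,"roll":0},{"claw":5,"tx":0,"ty":0,"tz":0,"roll":0}]' | grep -E "t:|tcp|contact"
```

```text
t: 18.15
tcp_pos: [539.7, 290.3, 23.5]
contact_force: [-0.3, 0.8, -1.9]
t: 18.45
tcp_pos: [539.7, 290.3, 23.1]
contact_force: [0.9, -0.6, -3.0]
```

```bash
python3 -m handwheel '[{"claw":5,"tx":0,"ty":0,"tz":0.6,"roll":0},{"claw":5,"tx":0,"ty":0,"tz":0,"roll":0},{"claw":5,"tx":0,"ty":0,"tz":0,"roll":0}]' | grep -E "t:|tcp|contact"; python3 -m handwheel '[{"claw":5,"tx":0,"ty":0,"tz":0.5,"roll":0},{"claw":5,"tx":0,"ty":0,"tz":0,"roll":0},{"claw":5,"tx":0,"ty":0,"tz":0,"roll":0}]' | grep -E "t:|tcp|contact"
```

```text
t: 18.75
tcp_pos: [539.7, 290.3, 22.5]
contact_force: [0.2, 1.4, -4.2]
t: 19.05
tcp_pos: [539.8, 290.3, 22.4]
contact_force: [-1.7, -0.7, 0.6]
```

It's seated on the rests: the force reads about +0.6 N and the weight is off the gripper. Let go and retreat.

```bash
python3 -m handwheel '[{"claw":20,"tx":0,"ty":0,"tz":0,"roll":0},{"claw":40,"tx":0,"ty":0,"tz":0,"roll":0},{"claw":40,"tx":0,"ty":0,"tz":0,"roll":0},{"claw":40,"tx":0,"ty":0,"tz":0,"roll":0},{"claw":40,"tx":0,"ty":0,"tz":-5,"roll":0},{"claw":40,"tx":0,"ty":0,"tz":-25,"roll":0},{"claw":40,"tx":0,"ty":0,"tz":-45,"roll":0},{"claw":40,"tx":0,"ty":0,"tz":-45,"roll":0},{"claw":40,"tx":0,"ty":0,"tz":-45,"roll":0},{"claw":40,"tx":35,"ty":0,"tz":-20,"roll":0},{"claw":40,"tx":40,"ty":20,"tz":0,"roll":0},{"claw":40,"tx":40,"ty":20,"tz":0,"roll":0},{"claw":40,"tx":40,"ty":20,"tz":0,"roll":0},{"claw":40,"tx":40,"ty":20,"tz":0,"roll":0},{"claw":40,"tx":40,"ty":20,"tz":0,"roll":0},{"claw":40,"tx":40,"ty":20,"tz":0,"roll":0},{"claw":40,"tx":20,"ty":20,"tz":0,"roll":0},{"claw":40,"tx":0,"ty":0,"tz":0,"roll":0},{"claw":40,"tx":0,"ty":0,"tz":0,"roll":0}]'
python3 - <<'E'
from h import *
ims={c:ctrl.get_image(c) for c in('side','top')}
S=cv2.resize(ims['side']['color'][140:380,210:410],None,fx=2,fy=2);T=cv2.resize(ims['top']['color'][130:300,170:490],(400,212))
T=np.vstack([T,np.zeros((480-212,400,3),'uint8')])
cv2.imwrite('pics/p3.png',np.hstack([S,T]))
E
```

```text
t: 20.95
tcp_pos: [260.5, 460.1, 207.4]
orientation: [0.051, 0.999, 0.0, 0.0]
contact_force: [0.4, -0.2, -0.1]
finger_gap: 40.3
finger_force: 0.0
```

View pics/p3.png

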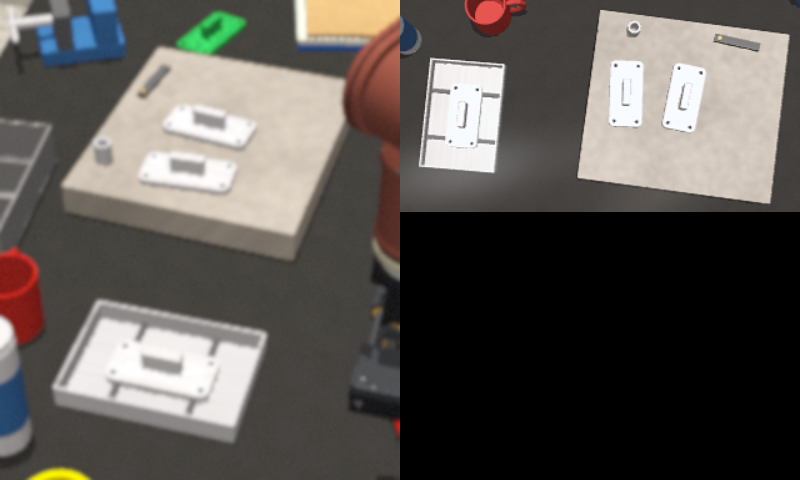

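The picture shows the bowed cover lying across both rests, at (160,368) in the side view and (463,115) in the top view. The two true covers haven't moved and nothing else is disturbed.

```bash
python3 -c "
from station import ctrl
print(ctrl.close_job())"
```

```text
the job is handed in; nothing more can be done
None
```

The bowed cover was the rightmost of the three on the plate (third tested). I rocked it, laid it level across the tray's rests and let go; the two true covers are still in place and the job is handed in, though my presses peaked at 5 to 9 N, above the 2 to 3 N you gave.

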